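Fit the open stop collar on the dispenser shaft and prime it

ROBOT

A 7-joint arm with a two-finger parallel gripper is mounted at the origin on the work surface. World frame = base frame: x ahead of the robot, y to its left, z up, the work surface at z = 0. Lengths are in m, angles in rad, forces in N, time in s.
With the tool pointing down it reaches from about 0.425 to 0.875 m from the base axis. Payload 4.7 kg.
Tool frame: the origin (TCP) lies on the centre line of the jaws, within the pads' length; the fingertips stand 8 mm ahead of it and the grasp point (between the pads) lies 11 mm behind it; z points along the fingers, x is the direction in which the jaws open and shut, and the axes are right-handed (so a half turn about z gives the same grasp; the last joint's range is limited). The gripper opens to 87 mm and grips with 3 to 60 N. Pads are 19 mm wide; open, the fingers measure 117 mm over their backs; the gripper's body (75 mm by 190 mm) begins 51 mm behind the grasp point.
Start: joints at [-1.164, 0.321, -0.07, 1.45, 0.023, 1.371, -0.057], TCP at [0.249, 0.601, 0.231] pointing down, gripper open.
Joint ranges: [-2.86, 2.86], [-0.3, 2.09], [-1.38, 1.24], [0.06, 2.45], [-1.56, 4.7], [0.09, 2.05], [-2.69, 2.69]. Speed limits (rad/s): [2.57, 2.57, 3.14, 3.14, 3.14, 3.14, 3.14].

INTERFACE

Orientations are given as [roll, pitch, yaw] about the fixed x, y, z axes, in that order (R = Rz(yaw) Ry(pitch) Rx(roll)).
In Python, from station import robot, cams gives the robot as it stands.
- The arm moves only by the tool play_rows, never from a script. Its argument "moves" is a list that holds one entry, the list of rows, each a list of 6 numbers: the shift along the tool's x, y, z in mm, then the turn, a rotation vector about the tool's x, y, z in degrees. In form: [[[dx, dy, dz, wx, wy, wz], ...]]. A call has exactly 5 rows; each row is the pose to reach, as a shift and turn from the pose commanded when the call began, along the tool's axes at that moment; what a row does not reach only later rows make up. A row lasts 1/8 s, in which the tool goes at most 62.5 mm and 10.7 degrees, less where a joint would pass 70% of its speed; a pose out of reach is approached as far as the arm can. A call with a gripper value outside its range is refused whole. "gripper" is the finger opening in mm, from 0 to 87, set as the call begins (left out, the last holds). The fingers move at their own pace and stop on an object; "newtons" is the grip in N (left out, the last holds). Time passes only in rows, so rows that repeat a pose let the fingers close, or fill a call up. It gives the time, the measured TCP pose, the force and the opening at its end, in the units of the state.
- robot.state(): the state, without advancing time (a new reading comes with each control period).
- cams.capture(name): name is "side" or "top"; returns (picture, depth): 420x560x3 uint8, red, green, blue; 420x560 float32, m along the optical axis (not along the pixel's ray), 0 where there is no reading.
- cams.get_calibration(name): a dict with "intrinsics" (3x3 intrinsics, pixels), "world_from_camera" (4x4, takes a point from camera to world coordinates). Camera axes: x right, y up, looking along -z (the intrinsics and any distortion apply to the point x, -y, -z); pixel columns grow to the right and rows downward; lengths in m; the calibration is good to about 2 mm. A picture is of the moment at which its call begins. get_calibration takes no time and is no camera call.
- robot.job_done(): hands the job in, once; it reports no verdict.
The state is a dict: "clock": time; "joint_pos": joint angles; "dq": joint speeds; "joint_efforts": joint torques, N m; "tcp_pos": TCP position; "eef_rot": TCP orientation; "contact_force": force on the tool from outside, world axes, zero at the start; "wrist_torque": the same for the moment, N m; "gripper_width": opening from 0.0 (shut) to 1.0 (fully open).
Only numpy, scipy, OpenCV 4.12 (cv2) and the standard library are available. Lean on these libraries where they do the work, as an engineer would, in place of code of your own. Each camera call takes 0.05 s, during which the arm holds its last target.

TASK

Slide the open C-shaped stop collar (not the closed ring) sideways onto the plunger shaft of the small dispensing station, let it settle flat inside the rimmed carrier under the plunger's button, and let go of it. Then prime the dispenser: press the button down gently, past the first stop where it meets the collar, on to the stiffer second stop at the very bottom, and let it come all the way back up. Leave the collar in place and do not shift or tip the other things on the bench.

Things in the scene. Friction and masses are not known exactly. Their poses are not given: they have to be found in the camera images.
- collar: Open stop collar: aluminium C-ring, 62 mm across, 12 mm thick; gap 23 mm wide, straight-sided, mouth 25 mm ahead of the origin; bore 29 mm. Origin: ring centre, underside. +x out through the gap; -x along the grey tab (to -107 mm, underside 6.5 mm up). Its upright grip fin is 44 long (x -104 to -60 mm), 14 thick in y, 12 to 40 mm above the underside. About 110 g, mostly ring. Lies flat.
- closed_ring: Look-alike spare of the same materials and size, also lying flat, whose ring is closed all round (no gap), so it cannot go on. Leave it alone. Same origin and axes; the two swap places.
- station: Dispensing station: fixed black housing 150 x 140, 110 mm high. Origin at bench level, 55 mm behind its front face, midway across; its front (small display) faces its -x. A head on top carries carrier, upright shaft and button on one axis. A low clear guard 56 mm round the shaft, to 162 mm above the bench, bars the rear: bring the collar in from the front, gap first, along the station's +x.
- dock (a point): Nominal shaft axis at the height of the carrier's floor: straight above the station's origin, 138 mm over the bench; axes as the station. The head was bolted on by hand: its true axis stands anywhere up to 6 mm from this point in x and 8 mm in y, differently every time, and is not measured: see it or feel for it. The head does not give when touched.
- plunger (a joint): Travel of the button and shaft, m, 0 at rest (up), growing down; springs back. Shaft: flat-sided bar, 20 mm wide in the station's y, 14 mm deep in its x. Button: black disc 44 mm across, underside 172, top 184 mm above the bench. 2 to 4 N until it meets the seated collar at 22 mm (first stop); then the carrier goes down too, 7 to 11 N in all, to a rigid second stop at 28 mm.
- carrier (a joint): Travel of the carrier, m: 0 at rest (up), 0.006 at the second stop; springs back; moves only when pressed. A round steel tray about the shaft's foot, floor 138 mm above the bench, rim 5 mm high and 70 mm across inside: the collar's ring goes inside the rim, its tab lies over it, to the front. 29 mm are free between rim and button. Pushed home against the shaft, the ring is 4 mm past centre.
- amber_bottle: Amber reagent bottle, 150 mm tall, 64 mm across; origin under its centre. Leave alone.
- jar: Small glass jar with white lid, 45 mm tall; origin under its centre. Leave alone.
- beaker: Open glass beaker, 100 mm tall, 80 mm across the rim; origin under its centre. Leave alone.
- tip_box: Box of pipette tips, 85 x 120 x 61 mm; origin under its centre. Leave alone.
- pipette: Pipette lying on the bench near the robot, about 250 mm long along its x, 28 mm thick; origin on its underside. Leave alone.
- tube_rack: Orange tube rack, 100 x 200 x 52 mm; origin under its centre. Leave alone.
Things that resemble listed ones, but are neither listed nor needed, are in the scene too. Leave any purple or red look-alike of the station alone. Leave any red look-alike of the collar alone.

How it is judged:
On the way, in this order (a step that is already met when the one before it is completed fails the run):
1. the open collar sits flat in the carrier around the shaft and has been let go (horizontal distance between collar and dock below 0.015 m and height (world z) of collar between 0.135 and 0.1405 m and angle between collar's own z axis and vertical below 0.08 rad and contact force between the fingers and collar below 0.05 N and linear speed of collar below 0.03 m/s and value of joint plunger below 0.005 m), for 0.2 s.
2. the button is pressed past the first stop to the second, the collar still in place (value of joint carrier above 0.0045 m and value of joint plunger above 0.025 m and horizontal distance between collar and dock below 0.015 m and angle between collar's own z axis and vertical below 0.08 rad), for 0.05 s.
At the end, for the whole second after the job is handed in: The open collar rests flat (0.08 rad) around the shaft in the carrier: underside 135 to 140.5 mm above the bench, centre within 15 mm of the dock point seen from above (the shaft may be 10 mm off); the plunger is back up within 2 mm, the carrier within 1 mm (horizontal distance between collar and dock below 0.015 m and height (world z) of collar between 0.135 and 0.1405 m and angle between collar's own z axis and vertical below 0.08 rad and value of joint plunger below 0.002 m and value of joint carrier below 0.001 m and linear speed of collar below 0.01 m/s); the robot touches nothing.
It fails at once if another thing on the bench is shifted by more than 30 mm or tipped over (distance of any of closed_ring, amber_bottle, jar, beaker, tip_box, pipette, tube_rack from where it was at the start of the episode above 0.03 m or angle between any of closed_ring, amber_bottle, jar, beaker, tip_box, tube_rack's own z axis and vertical above 0.5 rad).
It fails at once if the button is pressed with more than 40 N (contact force between the fingers and plunger above 40 N).
It also fails if it takes over 67 s, if anything falls off the work surface, if the arm or the gripper's body presses on something with over 40 N, if the wrist force passes 120 N, or if a joint passes its speed limit or range.

## Working session

There is one attempt and no reset: what is moved stays moved. The work goes in short steps, Python scripts to look and compute and a tool call to move; the robot and the scene stay as the last step left them, time stands still between calls to the robot, and variables do not carry over. Pictures are saved under pics/ and viewed, and the job is handed in when it is done.

Besides the shell and the picture viewer there is one more tool, called after "Call:" as name([rows], argument=value, ...), one row to a line, values as JSON. play_rows: Moves the arm, as the interface text tells. Its arguments: {"type":"object","properties":{"moves":{"type":"array","items":{"type":"array","items":{"type":"array","items":{"type":"number"}}}},"gripper":{"type":"number"},"newtons":{"type":"number"}},"required":["moves"]}

```bash
ls; mkdir -p pics; cat > h.py <<'E'
import numpy as np, cv2
from station import robot, cams
def save(name,out):
    p,d=cams.capture(name); cv2.imwrite('pics/%s.png'%out,p[:,:,::-1]); np.savez('pics/%s.npz'%out,p=p,d=d); return p,d
def ray(name,u,v):
    c=cams.get_calibration(name);K=np.array(c['intrinsics']);T=np.array(c['world_from_camera'])
    d=np.array([(u-K[0,2])/K[0,0],-(v-K[1,2])/K[1,1],-1.]);return T[:3,3],T[:3,:3]@d
def plane(name,u,v,z):
    o,d=ray(name,u,v);return o+d*(z-o[2])/d[2]
def dep(name,u,v,D):
    o,d=ray(name,u,v);return o+d*D
def proj(name,P):
    c=cams.get_calibration(name);K=np.array(c['intrinsics']);T=np.array(c['world_from_camera'])
    q=T[:3,:3].T@(np.array(P)-T[:3,3]);return np.array([K[0,2]+K[0,0]*q[0]/-q[2],K[1,2]+K[1,1]*(-q[1])/-q[2]])
E
python3 - <<'E'
from h import *
save('side','s0');save('top','t0')
np.set_printoptions(precision=4,suppress=True)
for n in('side','top'):
    print(cams.get_calibration(n))
print(robot.state())
E
```

```text
pics
{'intrinsics': array([[426.9101,   0.    , 276.8157],
       [  0.    , 426.9101, 213.6879],
       [  0.    ,   0.    ,   1.    ]]), 'world_from_camera': array([[ 0.7546,  0.4689, -0.4591,  0.0038],
       [-0.6561,  0.5293, -0.5379, -0.5938],
       [-0.0092,  0.7071,  0.707 ,  0.9627],
       [ 0.    ,  0.    ,  0.    ,  1.    ]])}
{'intrinsics': array([[528.1559,   0.    , 283.4825],
       [  0.    , 528.1559, 218.8569],
       [  0.    ,   0.    ,   1.    ]]), 'world_from_camera': array([[-0.0114,  0.9973, -0.0719,  0.4046],
       [-0.9999, -0.0104,  0.0132,  0.0342],
       [ 0.0125,  0.0721,  0.9973,  1.8634],
       [ 0.    ,  0.    ,  0.    ,  1.    ]])}
{'clock': 0.1, 'joint_pos': array([-1.1639,  0.3218, -0.0701,  1.4516,  0.0226,  1.3708, -0.0569]), 'dq': array([ 0.0002, -0.0016,  0.0006, -0.0025, -0.0018, -0.0002,  0.0006]), 'joint_efforts': array([ -0.0006, -49.2573,  -0.406 , -31.3395,  -0.0641,   0.0396,
         0.0001]), 'tcp_pos': array([0.2486, 0.6   , 0.2295]), 'eef_rot': array([3.1415, 0.0018, 1.1781]), 'contact_force': array([-0.4544, -0.0562,  0.006 ]), 'wrist_torque': array([-0.0248, -0.0002,  0.0021]), 'gripper_width': 1.003264673835934}
```

View pics/s0.png

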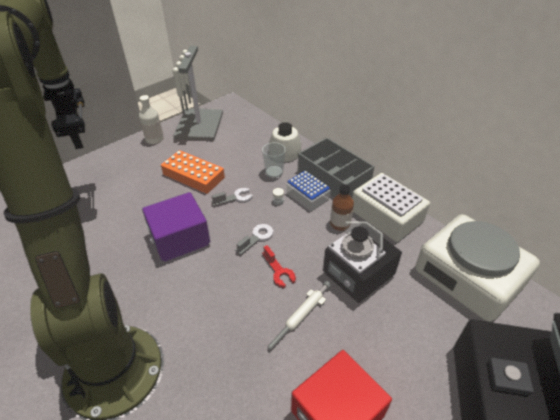

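View pics/t0.png

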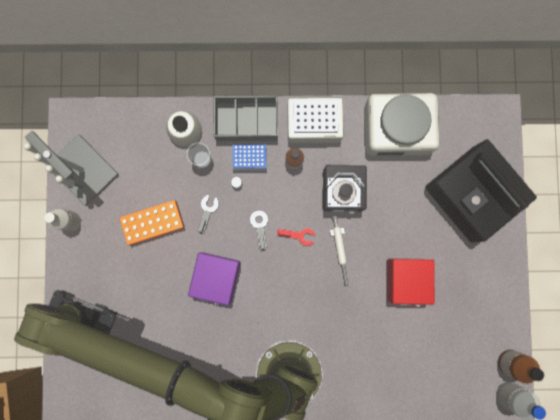

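```bash
python3 - <<'E'
from h import *
p=np.load('pics/t0.npz')['p'];q=np.load('pics/s0.npz')['p']
f=lambda a,x,y,w,h,s:cv2.resize(a[y:y+h,x:x+w,::-1],(w*s,h*s),interpolation=cv2.INTER_CUBIC)
a=f(p,185,180,100,75,4);b=f(p,310,150,75,75,4);
c=f(q,205,180,100,75,4);d=f(q,315,215,90,90,4)
im=np.zeros((600,800,3),np.uint8)
im[:300,:400]=a;im[:300,400:700]=b;im[300:600,:400]=c;im[300:600,400:760]=d[:300]
cv2.imwrite('pics/crop0.png',im)
E
```

```text
(no output)
```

View pics/crop0.png

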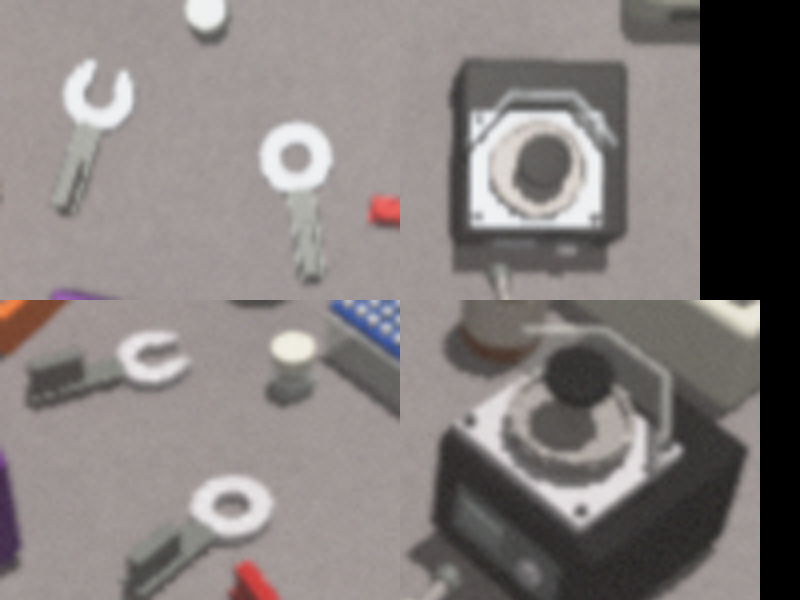

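```bash
cat >> h.py <<'E'
def cloud(name,D):
    c=cams.get_calibration(name);K=np.array(c['intrinsics']);T=np.array(c['world_from_camera'])
    v,u=np.mgrid[:420,:560]
    d=np.stack([(u-K[0,2])/K[0,0],-(v-K[1,2])/K[1,1],-np.ones(u.shape)],-1)*D[...,None]
    return d@T[:3,:3].T+T[:3,3]
E
python3 - <<'E'
from h import *
np.set_printoptions(precision=4,suppress=True)
for n,f,roi,cr in(('top','t0',(310,150,75,75),(185,180,50,60)),('side','s0',(315,215,90,90),(205,180,55,35))):
    z=np.load('pics/%s.npz'%f);P=cloud(n,z['d']);p=z['p'].astype(int)
    def box(r):
        m=np.zeros((420,560),bool);m[r[1]:r[1]+r[3],r[0]:r[0]+r[2]]=1;return m
    m=box(roi)
    b=m&(P[...,2]>.176)&(P[...,2]<.2)&(p.max(-1)<110)
    # largest comp
    print(n,'button px',b.sum(),P[b].mean(0),'minmax',P[b].min(0),P[b].max(0))
    c,lab,st,ce=cv2.connectedComponentsWithStats(b.astype(np.uint8))
    print(st,ce)
    t=m&(abs(P[...,2]-.11)<.006)&(p.max(-1)<110)
    if n=='top':
        hh=m&(P[...,2]>.1)&(P[...,2]<.12)
        pts=P[hh][:,:2].astype(np.float32); r=cv2.minAreaRect(pts);print('housing',r,cv2.boxPoints(r), np.median(P[hh][:,2]))
    print('heights hist',np.histogram(P[m][:,2],bins=np.arange(-.005,.2,.01)))
    m=box(cr)
    w=m&(p.min(-1)>195)
    pts=np.argwhere(w)
    W=np.array([plane(n,u,v,.012) for v,u in pts])[:,:2].astype(np.float32)
    print('ring',len(W),W.mean(0),cv2.minEnclosingCircle(W), 'depthz',np.median(P[w][:,2]))
    fin=m&(P[...,2]>.028)&(P[...,2]<.05)
    F=np.array([plane(n,u,v,.04) for v,u in np.argwhere(fin)])[:,:2].astype(np.float32)
    print('fin',len(F),F.mean(0),cv2.minAreaRect(F),np.sort(P[fin][:,2])[::10], P[fin].mean(0))
E
```

```text
top button px 110 [ 0.6158 -0.1889  0.1855] minmax [ 0.5976 -0.2061  0.1779] [ 0.6326 -0.1699  0.1927]
[[     0      0    560    420 235090]
 [   340    185     12     12    110]] [[279.469  209.5091]
 [345.8545 190.1364]]
housing ((0.6632013320922852, -0.21713189780712128), (0.1756703406572342, 0.20187567174434662), 88.61650085449219) [[ 0.5602 -0.3025]
 [ 0.762  -0.3074]
 [ 0.7662 -0.1318]
 [ 0.5644 -0.1269]] 0.11106636591092589
heights hist (array([2360,  716,   39,   19,   36,   42,   23,   28,   63,   46,  104,
        609,  397,  200,  255,   90,   45,   23,   67,   77]), array([-0.005,  0.005,  0.015,  0.025,  0.035,  0.045,  0.055,  0.065,
        0.075,  0.085,  0.095,  0.105,  0.115,  0.125,  0.135,  0.145,
        0.155,  0.165,  0.175,  0.185,  0.195]))
ring 177 [0.6008 0.2624] ((0.628446638584137, 0.2391071319580078), 0.07482101023197174) depthz 0.0127037087522337
fin 75 [0.5544 0.2672] ((0.5875331163406372, 0.2436075508594513), (0.025249989703297615, 0.20903469622135162), 53.83257293701172) [0.0281 0.0339 0.0372 0.0392 0.0418 0.043  0.0457 0.0487] [0.5543 0.2672 0.0405]
[... 238 characters left out ...]
(array([2725,  236,  346,  341,  284,  272,  284,  254,  268,  263,  179,
        812,  495,  208,  534,  164,  152,   18,   95,  130]), array([-0.005,  0.005,  0.015,  0.025,  0.035,  0.045,  0.055,  0.065,
        0.075,  0.085,  0.095,  0.105,  0.115,  0.125,  0.135,  0.145,
        0.155,  0.165,  0.175,  0.185,  0.195]))
ring 89 [0.5944 0.278 ] ((0.5982167720794678, 0.2765762209892273), 0.028845632448792458) depthz 0.014798791987467141
fin 134 [0.5208 0.3233] ((0.5257206559181213, 0.33250945806503296), (0.10526343435049057, 0.046196695417165756), 75.75039672851562) [0.0285 0.0292 0.0316 0.0328 0.0343 0.0369 0.0388 0.0399 0.0409 0.0419
 0.043  0.0442 0.045  0.0484] [0.5216 0.3247 0.0385]
```

```bash
python3 - <<'E'
from h import *
np.set_printoptions(precision=4,suppress=True)
z=np.load('pics/t0.npz');P=cloud('top',z['d']);p=z['p'].astype(int)
def box(x0,x1,y0,y1):
    m=np.zeros((420,560),bool);m[y0:y1,x0:x1]=1;return m
def big(m):
    c,l,s,ce=cv2.connectedComponentsWithStats(m.astype(np.uint8));return l==1+np.argmax(s[1:,4])
def W(n,m,h): return np.array([plane(n,u,v,h) for v,u in np.argwhere(m)])[:,:2].astype(np.float32)
h=big(box(315,380,155,222)&(P[...,2]>.1))
w=W('top',h,.11);r=cv2.minAreaRect(w);print('housing',r)
plate=big(box(315,380,155,222)&(p.min(-1)>190)&(P[...,2]>.1))
w=W('top',plate,.12);print('plate',cv2.minAreaRect(w),np.median(P[plate][:,2]), np.argwhere(plate).min(0),np.argwhere(plate).max(0))
for n,f,B in(('top','t0',(335,358,180,202)),('side','s0',(345,375,220,250))):
    zz=np.load('pics/%s.npz'%f);Q=cloud(n,zz['d']);pp=zz['p'].astype(int)
    b=box(*B)&(pp.max(-1)<120)&(Q[...,2]>.165)&(Q[...,2]<.2); b=big(b)
    w=W(n,b,.184);print(n,'button',cv2.minEnclosingCircle(w),w.mean(0),cv2.minAreaRect(w))
for n,f,B in(('top','t0',(198,222,192,216)),('side','s0',(228,256,184,204))):
    zz=np.load('pics/%s.npz'%f);pp=zz['p'].astype(int)
    b=big(box(*B)&(pp.min(-1)>185)); w=W(n,b,.012);print(n,'ring',cv2.minEnclosingCircle(w),w.mean(0),len(w))
for n,f,B in(('top','t0',(196,212,212,236)),('side','s0',(210,228,188,210))):
    zz=np.load('pics/%s.npz'%f);pp=zz['p'].astype(int)
    g=pp.max(-1)
    print(n);print(g[B[2]:B[3],B[0]:B[1]+2])
E
```

```text
housing ((0.6363924741744995, -0.19815924763679504), (0.13788403570652008, 0.14877262711524963), 89.02388000488281)
plate ((0.6183058619499207, -0.18959791958332062), (0.10333067923784256, 0.09364067018032074), 88.75724792480469) 0.1274561593079967 [178 328] [206 359]
top button ((0.6172198057174683, -0.1882171928882599), 0.02030380256474018) [ 0.6166 -0.1888] ((0.616467297077179, -0.18793806433677673), (0.035328902304172516, 0.03881246969103813), 88.90626525878906)Traceback (most recent call last):
  File "<stdin>", line 16, in <module>
  File "<stdin>", line 8, in W
  File "h.py", line 9, in plane
    o,d=ray(name,u,v);return o+d*(z-o[2])/d[2]
        ~~~^^^^^^^^^^
  File "h.py", line 6, in ray
    c=cams.get_calibration(name);K=np.array(c['intrinsics']);T=np.array(c['world_from_camera'])
ValueError: time passes only in moves, steps and waits
```

```bash
python3 - <<'E'
import json
s=open('h.py').read()
s=s.replace("from station import robot, cams\n","from station import robot, cams\nimport os,pickle\nif not os.path.exists('cal.pkl'): pickle.dump({n:cams.get_calibration(n) for n in('side','top')},open('cal.pkl','wb'))\nCAL=pickle.load(open('cal.pkl','rb'))\n").replace("c=cams.get_calibration(name)","c=CAL[name]")
s+='''
def box(x0,x1,y0,y1):
    m=np.zeros((420,560),bool);m[y0:y1,x0:x1]=1;return m
def big(m):
    c,l,s,ce=cv2.connectedComponentsWithStats(m.astype(np.uint8));return l==1+np.argmax(s[1:,4])
def W(n,m,h): return np.array([plane(n,u,v,h) for v,u in np.argwhere(m)])[:,:2].astype(np.float32)
np.set_printoptions(precision=4,suppress=True,linewidth=200)
'''
open('h.py','w').write(s)
E
python3 - <<'E'
from h import *
for n,f,B in(('top','t0',(335,358,180,202)),('side','s0',(345,375,220,250))):
    zz=np.load('pics/%s.npz'%f);Q=cloud(n,zz['d']);pp=zz['p'].astype(int)
    b=box(*B)&(pp.max(-1)<120)&(Q[...,2]>.165)&(Q[...,2]<.2); b=big(b)
    w=W(n,b,.184);print(n,'button',cv2.minEnclosingCircle(w),w.mean(0),cv2.minAreaRect(w),Q[b].mean(0))
for n,f,B in(('top','t0',(198,222,192,216)),('side','s0',(228,256,182,206))):
    zz=np.load('pics/%s.npz'%f);pp=zz['p'].astype(int)
    for th in (170,185,200):
        b=big(box(*B)&(pp.min(-1)>th)); w=W(n,b,.012);print(n,'ring',cv2.minEnclosingCircle(w),w.mean(0),len(w))
for n,f,B in(('top','t0',(196,212,212,236)),('side','s0',(208,232,186,212))):
    zz=np.load('pics/%s.npz'%f);pp=zz['p'].astype(int)
    g=pp.max(-1); print(n);print(g[B[2]:B[3],B[0]:B[1]+2])
E
```

```text
top button ((0.6172198057174683, -0.1882171928882599), 0.02030380256474018) [ 0.6166 -0.1888] ((0.616467297077179, -0.18793806433677673), (0.035328902304172516, 0.03881246969103813), 88.90626525878906) [ 0.6164 -0.1886  0.1853]
side button ((0.6149308681488037, -0.1863677203655243), 0.02595880813896656) [ 0.6157 -0.1871] ((0.6156004071235657, -0.18736344575881958), (0.05171331763267517, 0.042316220700740814), 33.91647720336914) [ 0.6153 -0.1874  0.1844]
top ring ((0.5949398279190063, 0.27034926414489746), 0.03373010456562042) [0.5928 0.2716] 199
top ring ((0.5962972044944763, 0.270632803440094), 0.03115805983543396) [0.5926 0.2721] 166
top ring ((0.5968552231788635, 0.2707701623439789), 0.030387450009584427) [0.5925 0.272 ] 152
side ring ((0.5991891026496887, 0.27711960673332214), 0.03114529699087143) [0.5955 0.2776] 122
side ring ((0.5990120768547058, 0.27688533067703247), 0.029691040515899658) [0.5951 0.2775] 102
side ring ((0.5982031226158142, 0.2764504849910736), 0.02796459197998047) [0.5941 0.2778] 80
top
[[163 164 161 157 158 158 158 161 172 174 174 180 181 180 173 162 158 160]
[... 3814 characters left out ...]
 100 107 122 132 137 141 150 152 155 159 157 158 155 156]
 [158 163 151 129 107  97  90  97 102 103 109 125 135 140 149 154 155 149 155 154 155 155 157 157 158 158]
 [158 158 154 152 138 120 113 126 136 139 142 147 153 156 160 157 157 160 156 158 156 154 156 158 159 159]
 [159 160 160 159 154 147 143 152 154 153 157 157 161 160 164 158 158 155 157 158 161 158 158 158 157 162]
 [158 160 160 161 159 157 157 157 157 154 160 162 159 156 157 158 157 160 159 157 157 160 160 160 163 162]
 [161 160 159 160 155 158 161 156 156 158 158 159 158 160 158 161 159 160 160 158 157 159 163 161 162 161]
 [161 161 158 159 159 160 157 157 157 153 155 156 160 157 161 161 157 158 158 159 159 161 161 162 162 159]]
```

```bash
python3 - <<'E'
from h import *
for n,a,b in(('top',(199.6,229.5),(204,218)),('side',(211.8,196.2),(224,193.3))):
    A,B=plane(n,*a,.04),plane(n,*b,.04);print(n,A,B,(A+B)/2,np.linalg.norm(A-B),np.degrees(np.arctan2(*(B-A)[[1,0]])))
    c=np.array([.5965,.2707]) if n=='top' else np.array([.599,.277])
    M=((A+B)/2)[:2];v=c-M;print(np.linalg.norm(v),np.degrees(np.arctan2(v[1],v[0])))
z=np.load('pics/t0.npz')['p'];q=np.load('pics/s0.npz')['p']
a=cv2.resize(z[188:238,190:225,::-1],None,fx=11,fy=11,interpolation=cv2.INTER_NEAREST)
b=cv2.resize(q[180:215,205:260,::-1],None,fx=7,fy=7,interpolation=cv2.INTER_NEAREST)
im=np.zeros((560,790,3),np.uint8);im[:550,:385]=a;im[:245,390:775]=b
c=cv2.resize(z[165:215,320:372,::-1],None,fx=6,fy=6,interpolation=cv2.INTER_NEAREST);im[250:550,390:702]=c
cv2.imwrite('pics/crop1.png',im)
E
```

```text
top [0.5024 0.2998 0.04  ] [0.542  0.2846 0.04  ] [0.5222 0.2922 0.04  ] 0.04242883514171274 -20.95192463935999
0.07737350971702037 -16.15548292926365
side [0.4992 0.3055 0.04  ] [0.5366 0.2908 0.04  ] [0.5179 0.2981 0.04  ] 0.0401252393190254 -21.536243225736992
0.08381134664154426 -14.61650625121937
```

View pics/crop1.png

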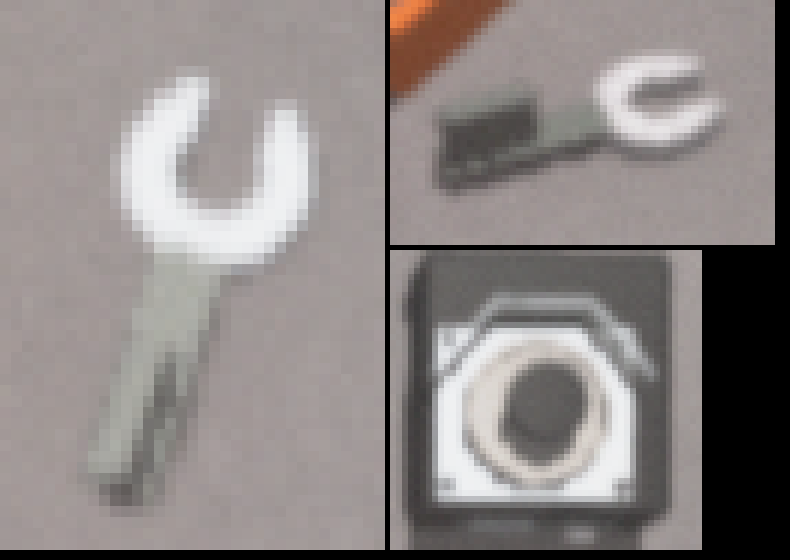

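```bash
cat >> h.py <<'E'
from scipy.spatial.transform import Rotation as Ro
def rel(tx,ty,tz,yawdeg,st=None):
    st=st or robot.state()
    R=Ro.from_euler('xyz',st['eef_rot']);p=np.array(st['tcp_pos'])
    Rt=Ro.from_euler('xyz',[np.pi,0,np.radians(yawdeg)])
    d=R.inv().apply(np.array([tx,ty,tz])-p)*1000
    w=np.degrees((R.inv()*Rt).as_rotvec())
    print('t',st['clock'],'tcp',p*1000,np.degrees(st['eef_rot']),'F',st['contact_force'],'w',st['gripper_width']*87)
    print('REL',d.round(1),w.round(1))
E
python3 -c "
from h import *
rel(.519,.295,.13,73)"
```

```text
t 0.1 tcp [248.6474 600.0259 229.5459] [179.9933   0.1025  67.4974] F [-0.4544 -0.0562  0.006 ] w 87.28402662372626
REL [-178.2  366.5   99.9] [ 0.   0.1 -5.5]
```

Call:
play_rows([
  [[-27, 55, 0, 0, 0, -1], [-54, 110, 0, 0, 0, -2], [-81, 165, 0, 0, 0, -3], [-108, 220, 0, 0, 0, -4], [-135, 275, 0, 0, 0, -5.5]],
], gripper=60)

```text
clock: 0.72
tcp_pos: [0.4522, 0.3687, 0.2303]
eef_rot: [-3.141, 0.0, 1.275]
contact_force: [0.9, 0.4, 1.3]
gripper_width: 0.697
```

```bash
python3 -c "
from h import *
rel(.519,.295,.13,73)"
```

```text
t 0.725 tcp [452.1506 368.7061 230.2686] [-179.9923    0.0115   73.045 ] F [0.8719 0.4406 1.3425] w 60.64699054536848
REL [-51.   85.5 100.3] [-0.  0.  0.]
```

Call:
play_rows([
  [[-20, 35, 30, 0, 0, 0], [-40, 68, 60, 0, 0, 0], [-51, 85, 100, 0, 0, 0], [-51, 85, 100, 0, 0, 0], [-51, 85, 100, 0, 0, 0]],
])

```text
clock: 1.35
tcp_pos: [0.5172, 0.2986, 0.1317]
eef_rot: [-3.142, -0.002, 1.275]
contact_force: [0.4, -0.4, 0.2]
gripper_width: 0.69
```

```bash
python3 -c "
from h import *
rel(.519,.295,.13,73)
save('top','t1');save('side','s1')
z=np.load('pics/t1.npz')['p'];q=np.load('pics/s1.npz')['p']
a=cv2.resize(z[165:240,150:230,::-1],None,fx=5,fy=5,interpolation=2)
b=cv2.resize(q[150:225,170:260,::-1],None,fx=4,fy=4,interpolation=2)
im=np.zeros((400,780,3),np.uint8);im[:375,:400]=a;im[:300,410:770]=b
cv2.imwrite('pics/crop2.png',im)"
```

```text
t 1.35 tcp [517.2253 298.5984 131.6997] [-179.9974   -0.088    73.0747] F [ 0.3702 -0.384   0.1977] w 60.068385256173976
REL [-2.9  2.7  1.7] [-0.  -0.1  0.1]
```

View pics/crop2.png

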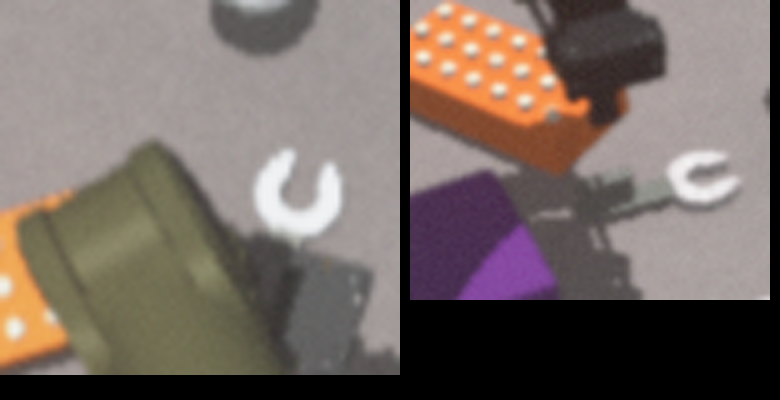

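```bash
python3 -c "
from h import *
P=plane('top',184,230,.05);print(P)
R=Ro.from_euler('z',-17,degrees=True);print(R.inv().apply(P-np.array([.519,.295,.05])))
rel(.519,.295,.06,73)"
```

```text
[0.5007 0.3518 0.05  ]
[-0.0341  0.0489  0.    ]
t 1.45 tcp [517.6267 299.2304 132.6397] [179.9186  -0.1759  73.1366] F [ 0.4045 -0.1434 -0.0212] w 59.736215387896884
REL [-3.9  2.4 72.6] [ 0.1 -0.2  0.1]
```

Call:
play_rows([
  [[-4, 2.5, 25, 0, 0, 0], [-4, 2.5, 50, 0, 0, 0], [-4, 2.5, 72, 0, 0, 0], [-4, 2.5, 72, 0, 0, 0], [-4, 2.5, 72, 0, 0, 0]],
], gripper=46)

```text
clock: 2.08
tcp_pos: [0.5195, 0.2937, 0.0604]
eef_rot: [3.14, -0.002, 1.275]
contact_force: [-0.2, 0.4, -0.1]
gripper_width: 0.533
```

```bash
python3 -c "
from h import *
rel(.519,.295,.023,73)
save('side','s2')
q=np.load('pics/s2.npz')['p']
b=cv2.resize(q[150:225,170:260,::-1],None,fx=8,fy=8,interpolation=2)
cv2.imwrite('pics/crop3.png',b)"
```

```text
t 2.075 tcp [519.5    293.6755  60.4049] [179.9079  -0.1342  73.0559] F [-0.2023  0.417  -0.0854] w 46.35489811182691
REL [ 1.  -0.9 37.4] [ 0.1 -0.1  0.1]
```

View pics/crop3.png

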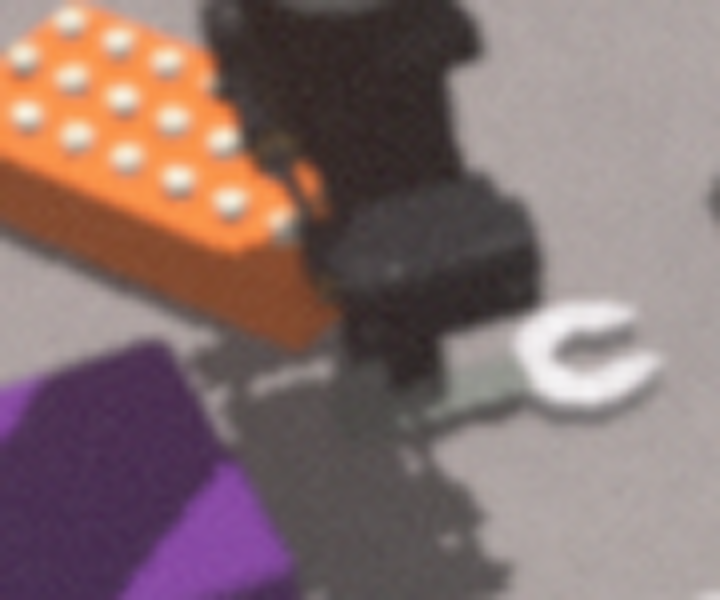

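Call:
play_rows([
  [[1, -1, 15, 0, 0, 0], [1, -1, 28, 0, 0, 0], [1, -1, 37, 0, 0, 0], [1, -1, 37, 0, 0, 0], [1, -1, 37, 0, 0, 0]],
])

```text
clock: 2.75
tcp_pos: [0.5184, 0.2936, 0.0217]
eef_rot: [3.141, -0.0, 1.274]
contact_force: [-0.8, 1.0, 0.4]
gripper_width: 0.526
```

Call:
play_rows([
  [[0, 0, 0, 0, 0, 0], [0, 0, 0, 0, 0, 0], [0, 0, 0, 0, 0, 0], [0, 0, 0, 0, 0, 0], [0, 0, 0, 0, 0, 0]],
], gripper=0, newtons=25)

```text
clock: 3.38
tcp_pos: [0.5182, 0.2938, 0.0217]
eef_rot: [3.142, -0.0, 1.274]
contact_force: [0.2, 1.0, 0.2]
gripper_width: 0.159
```

```bash
python3 -c "
from h import *
rel(.519,.295,.023,73)"
```

```text
t 3.375 tcp [518.1619 293.7519  21.6688] [179.9951  -0.0154  73.0054] F [0.2199 1.0221 0.2264] w 13.871458432755716
REL [ 1.4  0.4 -1.3] [ 0. -0.  0.]
```

Call:
play_rows([
  [[0, 0, -30, 0, 0, 0], [0, 0, -80, 0, 0, 0], [0, 0, -130, 0, 0, 0], [0, 0, -180, 0, 0, 0], [0, 0, -220, 0, 0, 0]],
])

```text
clock: 4.0
tcp_pos: [0.5182, 0.2935, 0.2436]
eef_rot: [3.141, -0.001, 1.274]
contact_force: [0.2, -0.1, -1.8]
gripper_width: 0.156
```

```bash
python3 -c "
from h import *
rel(.46,-.188,.24,89)
save('side','s3')
q=np.load('pics/s3.npz')['p']
b=cv2.resize(q[100:225,150:290,::-1],None,fx=5,fy=5,interpolation=2)[:600]
cv2.imwrite('pics/crop4.png',b)"
```

```text
t 4.0 tcp [518.2043 293.5204 243.6431] [179.9581  -0.0565  72.9858] F [ 0.151  -0.083  -1.8316] w 13.560099819158667
REL [-477.5   85.2    3.2] [  0.   -0.1 -16. ]
```

View pics/crop4.png

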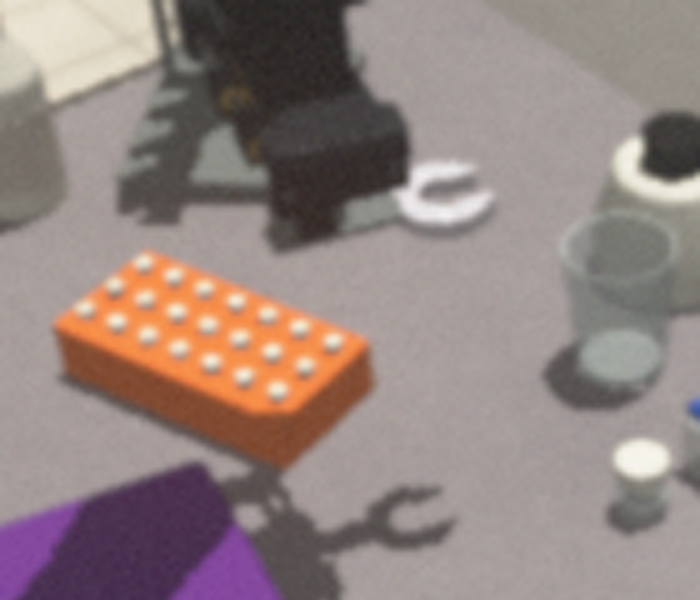

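Call:
play_rows([
  [[-40, 7, 0, 0, 0, -1], [-90, 16, 0, 0, 0, -3], [-145, 26, 0, 0, 0, -5], [-200, 36, 0, 0, 0, -7], [-255, 46, 0, 0, 0, -9]],
])

```text
clock: 4.68
tcp_pos: [0.4868, 0.0344, 0.2411]
eef_rot: [-3.141, -0.0, 1.432]
contact_force: [0.5, -0.6, -1.4]
gripper_width: 0.159
```

```bash
python3 -c "
from h import *
rel(.46,-.188,.24,89)"
```

```text
t 4.675 tcp [486.7709  34.3873 241.1179] [-179.9778   -0.0014   82.062 ] F [ 0.5312 -0.6225 -1.4028] w 13.803681756281868
REL [-224.     4.2    1.1] [-0.  -0.  -6.9]
```

Call:
play_rows([
  [[-50, 1, 0, 0, 0, -2], [-105, 2, 0, 0, 0, -4], [-160, 4, 0, 0, 0, -6], [-200, 4, 0, 0, 0, -7], [-216, 4, 0, 0, 0, -7]],
])

```text
clock: 5.3
tcp_pos: [0.4603, -0.1808, 0.2413]
eef_rot: [-3.141, 0.0, 1.549]
contact_force: [0.1, -1.2, -0.7]
gripper_width: 0.161
```

Call:
play_rows([
  [[0, 0, 20, 0, 0, 0], [0, 0, 35, 0, 0, 0], [0, 0, 45, 0, 0, 0], [0, 0, 45, 0, 0, 0], [0, 0, 45, 0, 0, 0]],
])

```text
clock: 5.92
tcp_pos: [0.4619, -0.178, 0.197]
eef_rot: [3.141, 0.0, 1.554]
contact_force: [0.7, 0.5, -0.5]
gripper_width: 0.152
```

```bash
python3 -c "
from h import *
rel(.46,-.188,.176,89)
save('side','s4');save('top','t4')
z=np.load('pics/t4.npz')['p'];q=np.load('pics/s4.npz')['p']
a=cv2.resize(z[160:260,310:385,::-1],None,fx=5,fy=5,interpolation=2)
b=cv2.resize(q[200:310,280:410,::-1],None,fx=3,fy=3,interpolation=2)
im=np.zeros((500,780,3),np.uint8);im[:500,:375]=a;im[:330,385:775]=b
cv2.imwrite('pics/crop5.png',im)"
```

```text
t 5.925 tcp [ 461.8759 -177.9889  197.0057] [179.9552   0.0057  89.0256] F [ 0.7253  0.5215 -0.4895] w 13.248462213393827
REL [-10.   -1.7  21. ] [0. 0. 0.]
```

View pics/crop5.png

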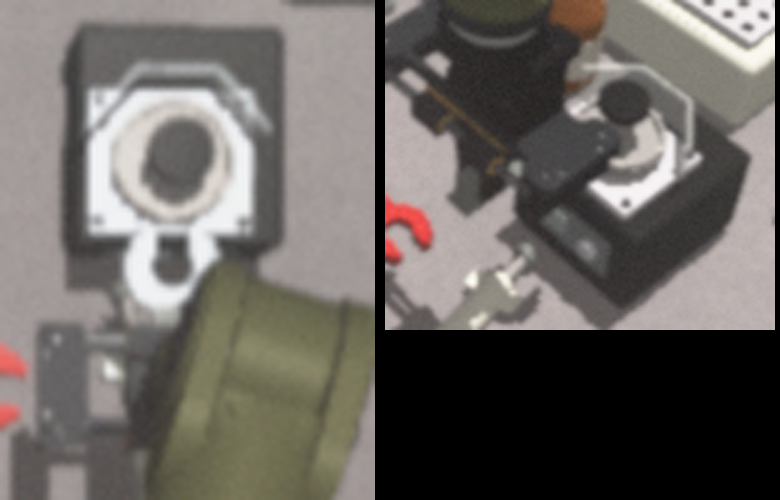

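```bash
python3 -c "
from h import *
z=np.load('pics/t4.npz')['p'].astype(int).max(-1)
print('cols',np.arange(332,362))
for r in range(204,222): print(r,z[r,332:362])
print()
for r in range(182,202): print(r,z[r,332:362])
"
```

```text
cols [332 333 334 335 336 337 338 339 340 341 342 343 344 345 346 347 348 349 350 351 352 353 354 355 356 357 358 359 360 361]
204 [242 242 242 242 240 227 220 214 178 164 176 183 182 168 162 158 177 221 238 240 241 242 242 242 235 190 146 150 134 100]
205 [238 238 238 238 236 230 232 236 226 214 211 210 210 205 203 198 223 238 240 239 238 238 238 237 232 203 160 173 139 101]
206 [198 196 197 199 202 213 230 240 236 207 183 182 182 185 178 194 233 241 236 221 211 201 200 197 193 174 146 157 124  95]
207 [113 116 115 131 178 222 237 241 235 172 117 116 116 115 115 156 227 240 238 226 190 139 119 120 121 114 104 109  97  85]
208 [ 77  76  79 115 192 235 242 242 234 154  83  78  77  79  78 134 220 240 242 237 206 124  78  76  79  79  78  77  77  78]
209 [ 72  76  87 132 209 238 243 242 234 155  85  79  70  70  77 134 220 240 242 239 218 140  86  72  72  66  61  64  64  65]
210 [ 82  90 115 176 228 241 242 242 230 158 105  99  83  75  82 133 214 240 242 240 225 176 106  76  74  73  63  60  62  69]
211 [ 88  98 134 210 238 242 243 239 212 138 106  99  88  83  84 120 197 239 242 236 212 16
[... 3115 characters left out ...]
9  90  92  90  93 100 140 204 220 217 214 215 227 240 242 236 173 106]
197 [190 150 179 213 222 219 201 177 133 104 104  99  97  97  95 100 103 114 158 211 218 212 215 225 236 242 242 234 170 105]
198 [223 177 166 192 216 223 218 207 153 114 112 108 104 101 103 106 114 146 191 216 211 202 217 233 241 242 241 234 166 102]
199 [238 220 168 160 198 217 222 218 192 148 129 116 106 107 114 129 150 187 215 218 207 197 216 236 241 241 241 234 169 104]
200 [242 235 191 156 168 194 212 217 214 197 182 151 134 134 147 181 196 214 216 213 197 204 227 239 241 242 241 233 169 104]
201 [243 240 228 214 173 158 173 194 213 218 219 204 190 187 196 213 215 213 203 197 197 227 238 241 242 242 241 233 168 102]
```

```bash
python3 -c "
from h import *
a=plane('top',344.3,210,.187);b=plane('top',346,190.2,.184);print(a,b)
print('collar y at tcp', a[1]+.1780)
z=np.load('pics/t0.npz')['p'].astype(int).max(-1)
for r in range(184,200): print(r,z[r,332:362])
"
```

```text
[ 0.5519 -0.1824  0.187 ] [ 0.6158 -0.1895  0.184 ]
collar y at tcp -0.004421255785136857
184 [233 238 233 217 208 211 214 215 213 194 174 141 122 116 112 114 119 133 155 174 188 201 225 234 219 169 137 145 139 139]
185 [237 235 225 213 209 216 218 216 201 159 133 113 103  99  99  98  98 104 121 154 189 189 214 230 234 215 153 132 126 117]
186 [236 224 218 215 217 219 217 208 171 126 110  99 101  98  99  97  95  94 100 126 166 190 202 224 237 232 181 135 118 103]
187 [226 212 214 218 221 220 214 189 139 107 102 101 100  98  96  97  97  95  90 105 146 191 193 217 233 237 219 165 117  97]
188 [206 202 216 221 220 219 211 170 119 103 101  99 101  99  98  98  97  96  96  95 137 193 197 202 226 238 237 216 147  92]
189 [198 201 217 221 219 218 207 152 111 102 100  98 100 100  96  99  94  91  91  93 125 184 200 182 214 237 241 231 171  99]
190 [200 208 220 221 221 220 203 136 100 101 100 103 100  97  97  98  97  92  94  91 122 179 198 170 201 234 240 234 179 107]
191 [201 213 222 221 219 218 194 129  94  99  99  97  99  98  96  96  96  94  90  96 130 191 202 169 198 233 240 234 180 109]
19
[... 305 characters left out ...]
5  95  95  94  92  90 105 147 195 214 209 183 203 236 240 233 177 111]
195 [170 172 210 222 221 205 143 108 101  91  84  85  90  94  92  89  90  91 123 185 213 217 213 200 212 236 240 233 175 107]
196 [171 159 192 216 220 208 158 127 108 100  95  89  88  85  87  87  92  99 139 202 217 215 211 212 224 239 240 234 168 105]
197 [185 147 172 211 219 217 196 173 127 104 101 101  97  95  95  97 101 112 154 209 214 209 212 223 236 241 241 232 166 102]
198 [220 173 166 189 213 220 216 205 151 113 105 103 104 102 100 103 111 143 187 212 206 198 215 233 239 241 241 232 167 105]
199 [237 217 164 158 194 214 219 214 188 148 129 112 104 104 108 129 145 184 209 215 204 195 214 235 240 240 240 231 167 104]
```

Call:
play_rows([
  [[-4, 0, 12, 0, 0, 0], [-7, 0, 22, 0, 0, 0], [-7, 0, 25, 0, 0, 0], [-7, 0, 25, 0, 0, 0], [-7, 0, 25, 0, 0, 0]],
])

```text
clock: 6.65
tcp_pos: [0.4616, -0.1851, 0.1718]
eef_rot: [3.141, 0.0, 1.553]
contact_force: [-0.1, 1.0, -1.6]
gripper_width: 0.16
```

```bash
python3 -c "
from h import *
rel(.462,-.185,.172,89)
save('top','t5')
z=np.load('pics/t5.npz')['p'].astype(int).max(-1)
print('cols',np.arange(332,362))
for r in range(185,222): print(r,z[r,332:362])
"
```

```text
t 6.65 tcp [ 461.5523 -185.146   171.7701] [179.9725   0.0028  89.0062] F [-0.1185  0.9576 -1.5672] w 13.955711888686542
REL [ 0.2  0.4 -0.2] [0. 0. 0.]
cols [332 333 334 335 336 337 338 339 340 341 342 343 344 345 346 347 348 349 350 351 352 353 354 355 356 357 358 359 360 361]
185 [239 237 226 214 213 217 220 219 206 162 131 113 102 100  98  99 101 104 121 158 191 193 217 234 236 219 159 135 126 116]
186 [237 227 221 216 219 221 218 212 178 131 109 101  98  99  99  96  95  95 100 127 173 191 205 226 239 233 182 135 119 104]
187 [229 215 216 221 222 221 216 195 141 112 103  99  99 102  99  96  98  95  94 105 148 193 197 218 235 238 222 170 120  98]
188 [213 206 218 223 223 221 214 176 124 107 104 102 102 101  99  97  97  93  93 100 136 195 202 206 228 240 238 217 147  95]
189 [201 202 220 224 223 220 209 154 112 105 102 101 103  98  98  99  95  95  94  95 129 188 205 187 218 239 241 233 174 100]
190 [202 213 222 222 223 223 204 138 103 103 102 100 102  98  99  97  92  96  92  93 124 185 199 173 205 236 242 236 182 105]
191 [205 216 223 224 223 220 200 129  98 102 100 100 102  97  99
[... 3141 characters left out ...]
5  95  98 118 156 198 207 154  98  90  89 104 105 101 105 101  98  97]
217 [103 124 131 124 144 217 239 242 242 239 227 197 160 142 147 178 216 222 175 108  81  89  96 106 108 105 103 102  99  95]
218 [103 119 124 107 114 177 235 242 243 242 240 235 226 221 222 228 231 214 138  84  83  95 102 109 108 109 109 104  96  96]
219 [108 103 108  96 101 146 216 238 242 242 242 241 240 240 240 235 216 166 104  76  85  94 105 110 108 108 112 104  95  99]
220 [117  95  99  99 106 134 177 222 238 241 241 241 241 240 238 224 164 108  76  77  92  96 109 111 113 110 113 109  99 101]
221 [135 106  98 100 108 136 160 187 216 229 234 232 230 230 225 193 121  72  72  81  97 108 111 115 113 113 115 118 111 109]
```

```bash
python3 -c "
from h import *
print(plane('top',345.4,210,.162),plane('top',345.4,213,.162),plane('top',346,190.2,.184),plane('top',346,190,.184))
"
```

```text
[ 0.554  -0.1892  0.162 ] [ 0.5443 -0.189   0.162 ] [ 0.6158 -0.1895  0.184 ] [ 0.6164 -0.1895  0.184 ]
```

Call:
play_rows([
  [[0.1, 8, 0, 0, 0, 0], [0.3, 18, 0, 0, 0, 0], [0.5, 28, 0, 0, 0, 0], [0.6, 34, 0, 0, 0, 0], [0.6, 36, 0, 0, 0, 0]],
])

```text
clock: 7.32
tcp_pos: [0.4977, -0.1852, 0.1714]
eef_rot: [-3.141, 0.0, 1.553]
contact_force: [0.6, -0.7, -0.6]
gripper_width: 0.158
```

Call:
play_rows([
  [[0, 2, 0, 0, 0, 0], [0.1, 4, 0, 0, 0, 0], [0.1, 6, 0, 0, 0, 0], [0.1, 8, 0, 0, 0, 0], [0.2, 10, 0, 0, 0, 0]],
])

```text
clock: 7.95
tcp_pos: [0.5075, -0.1851, 0.1716]
eef_rot: [3.141, -0.0, 1.553]
contact_force: [-0.4, 0.3, -0.6]
gripper_width: 0.157
```

```bash
python3 -c "
from h import *
rel(.539,-.185,.172,89)
"
```

```text
t 7.95 tcp [ 507.451  -185.1499  171.6008] [179.9935  -0.0045  88.9996] F [-0.3514  0.2615 -0.5655] w 13.649441650607903
REL [ 0.7 31.5 -0.4] [ 0. -0. -0.]
```

Call:
play_rows([
  [[0, 3, 0, 0, 0, 0], [0.1, 6, 0, 0, 0, 0], [0.1, 9, 0, 0, 0, 0], [0.2, 12, 0, 0, 0, 0], [0.2, 14, 0, 0, 0, 0]],
])

```text
clock: 8.57
tcp_pos: [0.5215, -0.1852, 0.1715]
eef_rot: [3.142, -0.0, 1.553]
contact_force: [-0.5, -0.4, -1.6]
gripper_width: 0.159
```

Call:
play_rows([
  [[0, 2, 0, 0, 0, 0], [0.1, 4, 0, 0, 0, 0], [0.1, 6, 0, 0, 0, 0], [0.1, 8, 0, 0, 0, 0], [0.2, 9, 0, 0, 0, 0]],
])

```text
clock: 9.2
tcp_pos: [0.5304, -0.1852, 0.1715]
eef_rot: [3.142, 0.0, 1.553]
contact_force: [0.3, 0.1, -2.1]
gripper_width: 0.158
```

```bash
python3 -c "
from h import *
rel(.539,-.185,.172,89)
save('top','t6')
save('side','s6')
z=np.load('pics/t6.npz')['p'];q=np.load('pics/s6.npz')['p']
a=cv2.resize(z[160:220,320:375,::-1],None,fx=7,fy=7,interpolation=2)
b=cv2.resize(q[210:300,320:410,::-1],None,fx=4,fy=4,interpolation=2)
im=np.zeros((430,770,3),np.uint8);im[:420,:385]=a;im[:360,395:755]=b
cv2.imwrite('pics/crop6.png',im)
"
```

```text
t 9.2 tcp [ 530.4425 -185.1955  171.5376] [179.9992   0.0012  88.9951] F [ 0.3421  0.0735 -2.1347] w 13.733194312033218
REL [ 0.3  8.6 -0.5] [ 0.  0. -0.]
```

View pics/crop6.png

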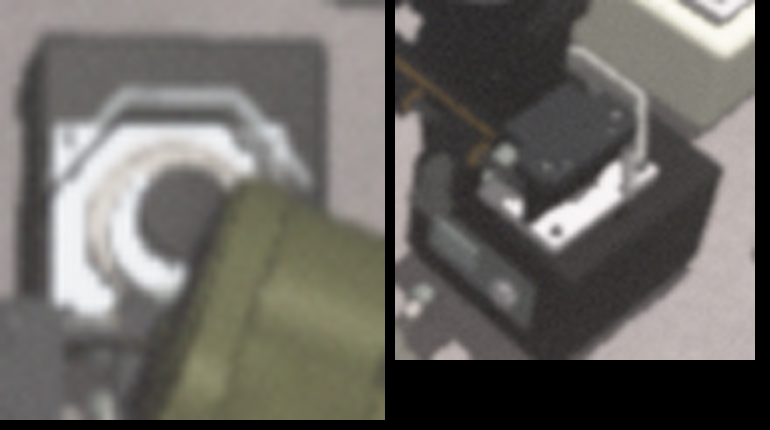

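Call:
play_rows([
  [[0, 1.5, 0, 0, 0, 0], [0, 3, 0, 0, 0, 0], [0.1, 4.5, 0, 0, 0, 0], [0.1, 6, 0, 0, 0, 0], [0.1, 7, 0, 0, 0, 0]],
])

```text
clock: 9.93
tcp_pos: [0.5375, -0.1852, 0.1716]
eef_rot: [3.142, -0.0, 1.553]
contact_force: [-0.5, -0.4, -1.8]
gripper_width: 0.159
```

Call:
play_rows([
  [[0, 0.6, 0, 0, 0, 0], [0, 1.2, 0, 0, 0, 0], [0, 1.8, 0, 0, 0, 0], [0, 2.4, 0, 0, 0, 0], [0, 3, 0, 0, 0, 0]],
])

```text
clock: 10.55
tcp_pos: [0.54, -0.1855, 0.1715]
eef_rot: [-3.141, 0.0, 1.553]
contact_force: [-1.5, -1.4, -0.9]
gripper_width: 0.161
```

Call:
play_rows([
  [[0, 0.5, 0, 0, 0, 0], [0, 1, 0, 0, 0, 0], [0, 1.5, 0, 0, 0, 0], [0, 2, 0, 0, 0, 0], [0, 2, 0, 0, 0, 0]],
])

```text
clock: 11.18
tcp_pos: [0.5407, -0.1856, 0.171]
eef_rot: [-3.138, -0.0, 1.553]
contact_force: [-5.2, -1.2, 1.7]
gripper_width: 0.155
```

Call:
play_rows([
  [[0, -3, 0, 0, 0, 0], [0, -6, 0, 0, 0, 0], [0, -6, 2, 0, 0, 0], [0, -6, 4, 0, 0, 0], [0, -6, 5, 0, 0, 0]],
])

```text
clock: 11.8
tcp_pos: [0.5365, -0.185, 0.1664]
eef_rot: [3.141, -0.0, 1.553]
contact_force: [-0.5, 0.1, -1.2]
gripper_width: 0.16
```

Call:
play_rows([
  [[0, 0, 1, 0, 0, 0], [0, 0, 2, 0, 0, 0], [0, 0, 3, 0, 0, 0], [0, 0, 4, 0, 0, 0], [0, 0, 4.5, 0, 0, 0]],
])

```text
clock: 12.42
tcp_pos: [0.5363, -0.1851, 0.162]
eef_rot: [-3.142, -0.0, 1.553]
contact_force: [0.2, 0.8, -0.9]
gripper_width: 0.161
```

```bash
python3 -c "
from h import *
rel(.5365,-.185,.16,89)
"
```

```text
t 12.425 tcp [ 536.2888 -185.0912  161.9568] [-179.9952   -0.0085   88.9996] F [ 0.1922  0.7744 -0.8521] w 14.002959184030093
REL [0.1 0.2 2. ] [-0. -0. -0.]
```

Call:
play_rows([
  [[0, 0, 0.5, 0, 0, 0], [0, 0, 1, 0, 0, 0], [0, 0, 1.5, 0, 0, 0], [0, 0, 2, 0, 0, 0], [0, 0, 2.3, 0, 0, 0]],
])

```text
clock: 13.05
tcp_pos: [0.5363, -0.1852, 0.1598]
eef_rot: [-3.142, -0.0, 1.553]
contact_force: [-0.1, 0.0, 0.7]
gripper_width: 0.16
```

Call:
play_rows([
  [[0, 0, 0, 0, 0, 0], [0, 0, 0, 0, 0, 0], [0, 0, 0, 0, 0, 0], [0, 0, 0, 0, 0, 0], [0, 0, 0, 0, 0, 0]],
], gripper=34)

```text
clock: 13.68
tcp_pos: [0.5363, -0.1852, 0.1598]
eef_rot: [3.142, -0.0, 1.553]
contact_force: [-0.5, 0.2, -0.6]
gripper_width: 0.385
```

Call:
play_rows([
  [[0, 0, -20, 0, 0, 0], [0, 0, -50, 0, 0, 0], [0, 0, -80, 0, 0, 0], [0, 0, -80, 0, 0, 0], [0, 0, -80, 0, 0, 0]],
])

```text
clock: 14.3
tcp_pos: [0.536, -0.185, 0.2391]
eef_rot: [-3.141, -0.0, 1.553]
contact_force: [-0.0, -0.1, 0.7]
gripper_width: 0.394
```

Call:
play_rows([
  [[0, -20, 0, 0, 0, 0], [0, -50, 0, 0, 0, 0], [0, -80, 0, 0, 0, 0], [0, -80, 0, 0, 0, 0], [0, -80, 0, 0, 0, 0]],
], gripper=0)

```text
clock: 14.92
tcp_pos: [0.4565, -0.1834, 0.2392]
eef_rot: [-3.141, -0.0, 1.554]
contact_force: [0.2, -0.0, 0.4]
gripper_width: 0.014
```

```bash
python3 -c "
from h import *
rel(.616,-.189,.23,89)
save('top','t7')
save('side','s7')
z=np.load('pics/t7.npz')['p'];q=np.load('pics/s7.npz')['p']
a=cv2.resize(z[160:240,320:375,::-1],None,fx=7,fy=7,interpolation=2)
b=cv2.resize(q[210:300,320:410,::-1],None,fx=4,fy=4,interpolation=2)
im=np.zeros((560,770,3),np.uint8);im[:560,:385]=a;im[:360,395:755]=b
cv2.imwrite('pics/crop7.png',im)
"
```

```text
t 14.925 tcp [ 456.5317 -183.4062  239.1862] [-179.9838   -0.0199   89.0184] F [ 0.1576 -0.0105  0.395 ] w 1.19051829585644
REL [ -2.9 159.5   9.1] [-0. -0.  0.]
```

View pics/crop7.png

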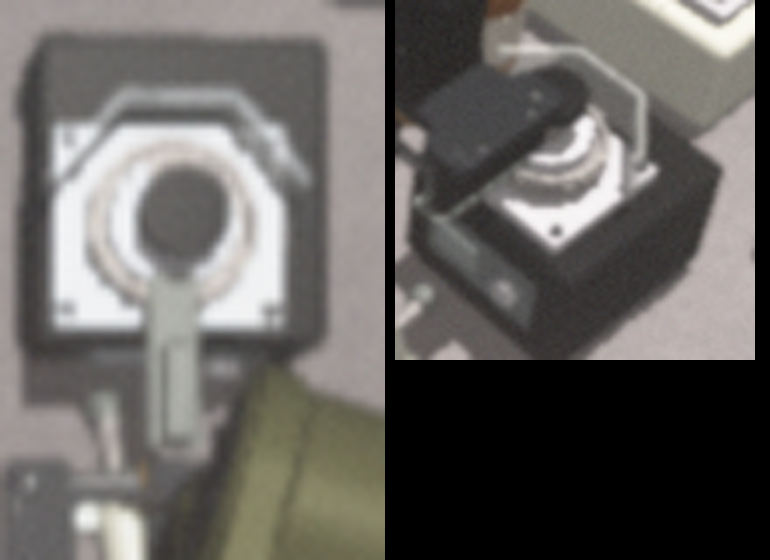

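Call:
play_rows([
  [[0, 30, 0, 0, 0, 0], [-1, 75, 0, 0, 0, 0], [-1, 120, 0, 0, 0, 0], [-1, 150, 0, 0, 0, 0], [-1, 159, 0, 0, 0, 0]],
])

```text
clock: 15.65
tcp_pos: [0.617, -0.1867, 0.238]
eef_rot: [-3.139, 0.001, 1.555]
contact_force: [-0.0, -0.0, -0.6]
gripper_width: 0.006
```

Call:
play_rows([
  [[0, 0, 10, 0, 0, 0], [0, 0, 22, 0, 0, 0], [0, 0, 32, 0, 0, 0], [0, 0, 38, 0, 0, 0], [0, 0, 41, 0, 0, 0]],
])

```text
clock: 16.27
tcp_pos: [0.615, -0.1875, 0.1985]
eef_rot: [-3.142, -0.0, 1.553]
contact_force: [-0.3, 0.0, 0.1]
gripper_width: 0.003
```

```bash
python3 -c "
from h import *
rel(.616,-.188,.192,89)
save('top','t8')
save('side','s8')
z=np.load('pics/t8.npz')['p'];q=np.load('pics/s8.npz')['p']
a=cv2.resize(z[160:240,320:375,::-1],None,fx=7,fy=7,interpolation=2)
b=cv2.resize(q[210:300,320:410,::-1],None,fx=4,fy=4,interpolation=2)
im=np.zeros((560,770,3),np.uint8);im[:560,:385]=a;im[:360,395:755]=b
cv2.imwrite('pics/crop8.png',im)
"
```

```text
t 16.275 tcp [ 615.0058 -187.4544  198.4809] [-179.9959   -0.0234   88.992 ] F [-0.3198  0.0259  0.0588] w 0.24037679163333686
REL [-0.5  1.   6.5] [-0. -0. -0.]
```

View pics/crop8.png

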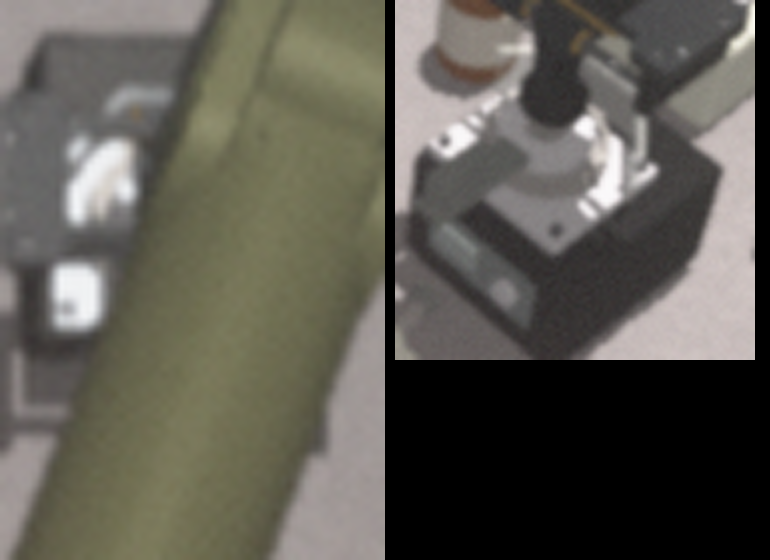

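Call:
play_rows([
  [[0, 0, 6, 0, 0, 0], [0, 0, 11, 0, 0, 0], [0, 0, 16, 0, 0, 0], [0, 0, 20, 0, 0, 0], [0, 0, 24, 0, 0, 0]],
])

```text
clock: 17.0
tcp_pos: [0.6157, -0.1877, 0.1749]
eef_rot: [3.14, 0.0, 1.553]
contact_force: [0.9, -0.6, 2.8]
gripper_width: 0.003
```

Call:
play_rows([
  [[0, 0, 1, 0, 0, 0], [0, 0, 2, 0, 0, 0], [0, 0, 3, 0, 0, 0], [0, 0, 4, 0, 0, 0], [0, 0, 5, 0, 0, 0]],
])

```text
clock: 17.62
tcp_pos: [0.6155, -0.1877, 0.1701]
eef_rot: [3.141, 0.0, 1.553]
contact_force: [0.9, -0.5, 4.8]
gripper_width: 0.005
```

Call:
play_rows([
  [[0, 0, 1, 0, 0, 0], [0, 0, 2, 0, 0, 0], [0, 0, 3, 0, 0, 0], [0, 0, 4, 0, 0, 0], [0, 0, 4, 0, 0, 0]],
])

```text
clock: 18.25
tcp_pos: [0.6155, -0.1876, 0.1665]
eef_rot: [3.141, -0.0, 1.553]
contact_force: [0.3, -0.2, 6.9]
gripper_width: 0.007
```

Call:
play_rows([
  [[0, 0, 0.5, 0, 0, 0], [0, 0, 1, 0, 0, 0], [0, 0, 1.5, 0, 0, 0], [0, 0, 2, 0, 0, 0], [0, 0, 2.5, 0, 0, 0]],
])

```text
clock: 18.88
tcp_pos: [0.6155, -0.1876, 0.1644]
eef_rot: [3.141, -0.0, 1.553]
contact_force: [0.0, 0.2, 10.0]
gripper_width: 0.004
```

Call:
play_rows([
  [[0, 0, 0.3, 0, 0, 0], [0, 0, 0.6, 0, 0, 0], [0, 0, 0.9, 0, 0, 0], [0, 0, 1.2, 0, 0, 0], [0, 0, 1.5, 0, 0, 0]],
])

```text
clock: 19.5
tcp_pos: [0.6156, -0.1877, 0.1644]
eef_rot: [3.14, -0.001, 1.553]
contact_force: [-2.6, 1.2, 14.8]
gripper_width: 0.003
```

Call:
play_rows([
  [[0, 0, -5, 0, 0, 0], [0, 0, -12, 0, 0, 0], [0, 0, -20, 0, 0, 0], [0, 0, -28, 0, 0, 0], [0, 0, -36, 0, 0, 0]],
])

```text
clock: 20.12
tcp_pos: [0.6146, -0.1873, 0.1976]
eef_rot: [-3.14, -0.001, 1.553]
contact_force: [-0.3, 1.1, 0.2]
gripper_width: 0.004
```

Call:
play_rows([
  [[0, 0, -20, 0, 0, 0], [0, 0, -50, 0, 0, 0], [0, -20, -60, 0, 0, 0], [0, -60, -60, 0, 0, 0], [0, -110, -60, 0, 0, 0]],
])

```text
clock: 20.75
tcp_pos: [0.5046, -0.1859, 0.2586]
eef_rot: [3.141, 0.001, 1.553]
contact_force: [-0.2, -0.3, 1.7]
gripper_width: 0.008
```

Call:
play_rows([
  [[40, -20, 0, 0, 0, 0], [90, -30, 0, 0, 0, 0], [140, -30, 0, 0, 0, 0], [160, -30, 0, 0, 0, 0], [160, -30, 0, 0, 0, 0]],
])

```text
clock: 21.38
tcp_pos: [0.4781, -0.0238, 0.2586]
eef_rot: [3.141, -0.0, 1.557]
contact_force: [-0.3, -1.2, -0.8]
gripper_width: 0.006
```

```bash
python3 -c "
from h import *
rel(.616,-.188,.192,89)
save('top','t9')
save('side','s9')
z=np.load('pics/t9.npz');q=np.load('pics/s9.npz')
for n,k,B in(('top',z,(335,358,180,202)),('side',q,(345,375,220,250))):
    Q=cloud(n,k['d']);b=big(box(*B)&(k['p'].max(-1)<120)&(Q[...,2]>.165)&(Q[...,2]<.2));print(n,'button',b.sum(),np.median(Q[b],0))
Q=cloud('top',z['d']);c=big(box(330,362,175,210)&(z['p'].min(-1)>225)&(Q[...,2]>.138)&(Q[...,2]<.165));w=W('top',c,.15);print('ring',c.sum(),np.median(Q[c][:,2]),cv2.minEnclosingCircle(w))
a=cv2.resize(z['p'][160:240,320:375,::-1],None,fx=7,fy=7,interpolation=2)
b=cv2.resize(q['p'][210:300,320:410,::-1],None,fx=4,fy=4,interpolation=2)
im=np.zeros((560,770,3),np.uint8);im[:560,:385]=a;im[:360,395:755]=b
cv2.imwrite('pics/crop9.png',im)
"
```

```text
t 21.375 tcp [478.1157 -23.7821 258.5597] [179.9693  -0.0151  89.1849] F [-0.2564 -1.1791 -0.7875] w 0.5331870231234926
REL [-162.3  140.2   66.6] [ 0.  -0.   0.2]
top button 116 [ 0.6163 -0.1893  0.1846]
side button 217 [ 0.6148 -0.1881  0.1851]
ring 31 0.1506437081441434 ((0.6192749738693237, -0.17274639010429382), 0.021570399403572083)
```

View pics/crop9.png

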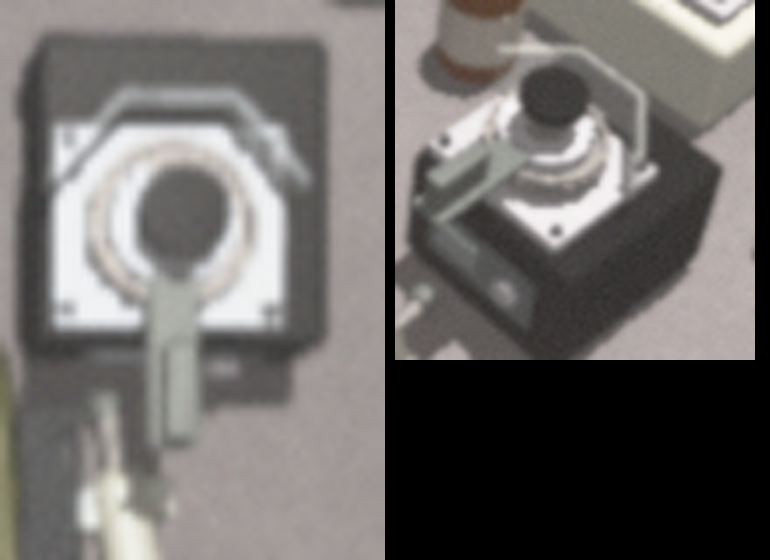

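View pics/s9.png

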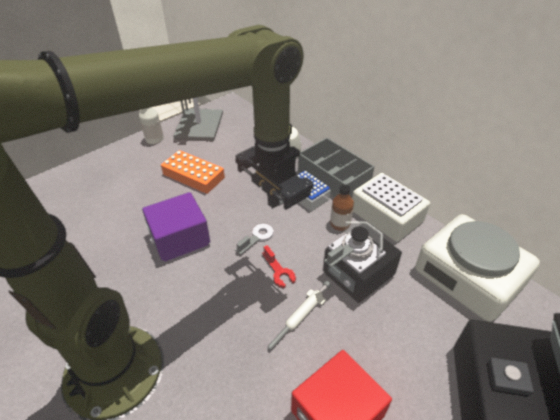

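```bash
python3 -c "
from station import robot
print(robot.job_done())"
```

```text
the job is handed in; nothing more can be done
None
```

The open C-collar is seated on the dispenser's shaft and the dispenser has been primed. I handed the job in at about 21.5 s; no verdict was reported.

- **Collar:** I gripped its fin and slid it gap first onto the shaft until I felt the shaft (about 5 N). I then backed it about 4 mm to centre it, lowered it inside the rim and let go.
- **Press:** with the fingers shut I pressed the button. The force was about 3–5 N up to the first stop and 7–10 N beyond it. At the second stop the tip was about 156 mm above the bench, and 1.5 mm more commanded travel gave no movement and about 15 N.

**Last checks:**
- The button reads about 185 mm high in both views, so it is back up.
- The collar's top is at about 151 mm, which puts its underside at about 139 mm. It lies inside the rim with the tab to the front.
- The head stands about 8 mm off nominal in y, so I estimate the collar is about 9 mm from the dock point, within the 15 mm limit.
- The other things look unmoved in the side view, and the arm is clear of everything.

**Checks that failed or disagreed:**
- The two cameras disagreed by 1–2 mm on the button and by about 6 mm on the collar's first position.
- The last automatic circle fit of the ring failed because the button and the plate confused its mask. The centring therefore rests on the felt contact and the pictures.

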